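Press a retaining clip onto a shaft with a spring-return clip setter

TASK

Take the stray nut off the clip setter and put it down on the bench beside it, then lay the smaller of the two retaining clips flat on the setter's bed between slide and shaft, mouth towards the shaft, and let go of it. Push the slide's handle all the way to its end stop so that the slide drives the clip onto the shaft until it snaps home in the groove, then get clear of the handle so that the slide snaps back by its spring; the clip stays on the shaft. Leave the bigger clip, the spray can and the sprue cone where they are.

Things in the scene. Friction and masses are not known exactly. Their poses are not given: they have to be found in the camera images.
- setter: Clip setter: fixed dark steel plate 235 x 90 x 16 mm. Origin on the bench, z up; +x is the push direction, from handle to shaft. It spans x -120 to 115, y -45 to 45 mm; its top, the bed, is 16 mm up. Robot's side: welding helmet (world x up to 0.43 m, 0.28 m high); by the shaft end: steel blocks and a tall pot round world (0.75, 0.13). The bench beside its far long side (-y) is free for the nut.
- slide (a joint): Travel of the spring-return slide along the setter's +x, m: 0 at rest, 0.105 at the end stop. A spring pulls it back (2 N at rest, 7 N at the end); pressing the clip over the shaft adds some 5 to 10 N just before the end. The steel nose that pushes the clip's back is 34 mm wide, reaches 17 mm above the bed, and its face is 50 mm ahead of the handle's middle.
- handle (a point): Middle of the top of the slide's black handle, an upright block 14 mm (along x) by 22 mm (along y), which reaches from 12 to 50 mm above the bed, so its top is 66 mm above the bench. Moves with the slide; at rest at x = -95 mm of the setter.
- groove (a point): On the axis of the fixed upright steel shaft, at bed height; the clip's origin comes here when it is home. At x = 85 mm of the setter. The groove, 18 mm thick, is the shaft's lowest 11 mm above the bed; above that it is 23 mm thick and ends 45 mm above the bed.
- bay (a point): Good place for the clip's origin when laid in: on the bed, setter x = -5 mm, y = 0; 14 mm then stay between the slide's nose and the clip's back. The bed is flat and open from the nose (x = -45 mm) to x = 22 mm; there two guide strips 10 mm high begin a funnel, 55 mm wide inside, 43 mm from x = 48 to 79 mm.
- clip: Retaining clip to fit, the smaller one, loose, steel, C-shaped, 8 mm thick, 41 mm long, 31 mm wide, 70 g. Origin at the jaw centre on the underside, z up, +x out of the mouth. Inside 21 mm wide, mouth between the round jaw tips 13 mm; the sprung jaws spread by themselves when pressed on the shaft. Flat back face at x = -26 mm, 30 mm wide.
- clip_lug (a point): Middle of the top of the clip's upright lug, the part to hold it by: at x = -20 mm of the clip, 31 mm above its underside. The lug is 12 mm (clip x) by 20 mm (clip y) and stands on the 8 mm thick, 30 mm wide back; grip it over the 20 mm, above the back.
- clip_mouth (a point): Point between the clip's jaw tips, 12 mm ahead of its origin, 4 mm above the underside.
- big_clip: A bigger clip of the same shape, 58 mm long and 45 mm wide, lug 17 x 29 mm; does not fit this shaft, stays where it lies. Origin and axes as for the clip. It may lie nearer or farther than the smaller one.
- nut: Hexagon nut, steel, 24 mm across the flats (along its x) and 27 mm over the corners (along its y), 13 mm high, lying flat on the setter's bed in the way. Origin at the centre of its underside, z up.
- spray: Spray can, 52 mm thick, 161 mm high, standing on the bench at the far side of the setter. Origin under its middle.
- sprue: Cut-off sprue cone, bronze, 44 mm wide, 46 mm high, standing near the spray can. Origin under its middle.
Things that resemble listed ones, but are neither listed nor needed, are in the scene too. Leave any red look-alike of the clip alone.

How it is judged:
By the outcome, as a careful person would: the job done as asked, in the order asked, and still so for the second after the job is handed in, with the robot touching nothing.
It also fails if it takes over 67 s, if anything falls off the work surface, if the arm or the gripper's body presses on something with over 40 N, if the wrist force passes 120 N, or if a joint passes its speed limit or range.

ROBOT

A 6-joint arm with a two-finger parallel gripper is mounted at the origin on the work surface; the furniture and walls round the work are solid. World frame = base frame: x ahead of the robot, y to its left, z up, the work surface at z = 0. Lengths are in m, angles in rad, forces in N, time in s.
With the tool pointing down it reaches from about 0.25 to 0.775 m from the base axis. Payload 4 kg.
Tool frame: the origin (TCP) lies midway between the tips of the shut fingers; the grasp point (between the pads) lies 19 mm behind it; z points along the fingers, y is the line along which they close (so a half turn about z gives the same grasp; the last joint's range is limited). The gripper opens to 94 mm and grips with 3 to 60 N. Pads are 16 mm wide; open, the fingers measure 119 mm over their backs; the gripper's body (75 mm by 177 mm) begins 78 mm behind the grasp point.
Start: joints at [1.149, 0.087, 1.371, -0, 1.684, -0.103], TCP at [0.172, 0.522, 0.206] pointing down, gripper open.
Joint ranges: [-3.1, 3.1], [-0.76, 2.03], [0.27, 2.55], [-1.08, 4.22], [0.17, 2.65], [-2.57, 2.57]. Speed limits (rad/s): [2.79, 2.79, 3.14, 3.14, 3.14, 3.14].

INTERFACE

Orientations are given as a unit quaternion [w, x, y, z].
In Python, from workcell import sensors, viewer, r gives the robot as it stands.
- The arm moves only by the shell command python3 -m handwheel 'ROWS' [FORCE]. ROWS is JSON, a list of rows, each a list of 3 entries, a list of its own where there are three numbers: the turn, a rotation vector about the world's x, y, z in rad, then the shift along the world's x, y, z in mm, then the opening, from 0 (shut) to 1 (fully open). In form: [[[ax, ay, az], [dx, dy, dz], claw], ...]. A call has 1 to 12 rows; each row shifts and turns the commanded pose from where the row before left it; what a row does not reach is not made up. A row lasts 1/8 s, in which the tool goes at most 62.5 mm and 10.7 degrees, less where a joint would pass 70% of its speed; a pose out of reach is approached as far as the arm can. A call with a gripper value outside its range is refused whole. The fingers move at their own pace and stop on an object; FORCE is the grip in N (left out, the last holds). Time passes only in rows, so rows that do not move let the fingers close. It gives the time, the measured TCP pose, the force, the opening and the grip force at its end, in the units of the state.
- sensors.get_state(): the state, without advancing time (a new reading comes with each control period).
- viewer.capture(name): name is "scene" or "top" or "wrist"; returns a dict with "img" (480x640x3 uint8, blue, green, red), "depth" (480x640 float32, m along the optical axis (not along the pixel's ray), 0 where there is no reading), "mtx" (3x3 intrinsics, pixels), "world_to_cam" (4x4, takes a point from world to camera coordinates); the wrist camera has in their place "hand_eye" (4x4, takes a point from camera to tool coordinates, whose origin is the TCP and whose axes are the flange's). Camera axes: x right, y down, z forward; pixel columns grow to the right and rows downward; lengths in m; the calibration is good to about 2 mm. A picture is of the moment at which its call begins: read the wrist's pose just before it.
- r.job_done(): hands the job in; it is judged then, once.
The state is a dict: "t": time; "q": joint angles; "joint_vel": joint speeds; "joint_efforts": joint torques, N m; "tool_pos": TCP position; "eef_rot": TCP orientation; "contact_force": force on the tool from outside, world axes, zero at the start; "torque": the same for the moment, N m; "grip_width": finger opening in m; "grasp_force": force on a finger pad.
Only numpy, scipy, OpenCV 4.12 (cv2) and the standard library are available. Lean on these libraries where they do the work, as an engineer would, in place of code of your own. Each camera call takes 0.05 s, during which the arm holds its last target. There are 200 camera calls.

## Working session

There is one attempt and no reset: what is moved stays moved. The work goes in short steps, Python scripts to look and compute and a shell command to move; the robot and the scene stay as the last step left them, time stands still between calls to the robot, and variables do not carry over. Pictures are saved under pics/ and viewed, at most 10 in all, crops included, and the job is handed in when it is done.

```bash
mkdir -p pics
cat > h.py <<'E'
import numpy as np, cv2
from workcell import sensors, viewer, r
from scipy.spatial.transform import Rotation as R
def cap(n):
    s=sensors.get_state(); c=viewer.capture(n)
    if n=="wrist":
        T=np.eye(4); q=s["eef_rot"]; T[:3,:3]=R.from_quat([q[1],q[2],q[3],q[0]]).as_matrix(); T[:3,3]=s["tool_pos"]
        c["c2w"]=T@np.array(c["hand_eye"])
    else: c["c2w"]=np.linalg.inv(np.array(c["world_to_cam"]))
    return c
def onplane(c,uv,z):
    M=c["c2w"]; uv=np.atleast_2d(np.array(uv,float))
    d=np.c_[uv,np.ones(len(uv))]@np.linalg.inv(c["mtx"]).T@M[:3,:3].T
    return M[:3,3]+d*((z-M[2,3])/d[:,2])[:,None]
def pt(c,u,v):
    d=float(c["depth"][int(v),int(u)]); p=np.linalg.inv(c["mtx"])@[u,v,1]*d
    return c["c2w"][:3,:3]@p+c["c2w"][:3,3]
def cloud(c):
    v,u=np.mgrid[:480,:640]; d=c["depth"]
    p=np.stack([u,v,np.ones_like(u)],-1)@np.linalg.inv(c["mtx"]).T*d[...,None]
    return p@c["c2w"][:3,:3].T+c["c2w"][:3,3]
E
python3 - <<'E'
from h import *
import pickle
o={}
for n in("top","scene","wrist"):
    c=cap(n);o[n]=c;cv2.imwrite(f"pics/{n}0.png",c["img"]);print(n,c["c2w"][:3].round(3).tolist())
pickle.dump(o,open("c0.pkl","wb"))
E
```

```text
top [[0.012, -0.985, 0.175, 0.339], [-1.0, -0.015, -0.017, 0.142], [0.019, -0.174, -0.984, 1.099]]
scene [[-0.78, -0.245, 0.575, -0.108], [-0.625, 0.333, -0.706, 0.939], [-0.019, -0.91, -0.413, 0.54]]
wrist [[0.313, 0.925, 0.215, 0.109], [0.95, -0.305, -0.073, 0.542], [-0.002, 0.227, -0.974, 0.384]]
```

View pics/top0.png

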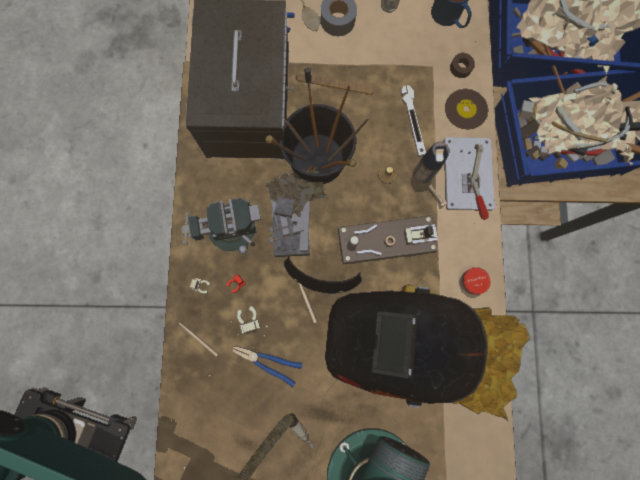

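View pics/scene0.png

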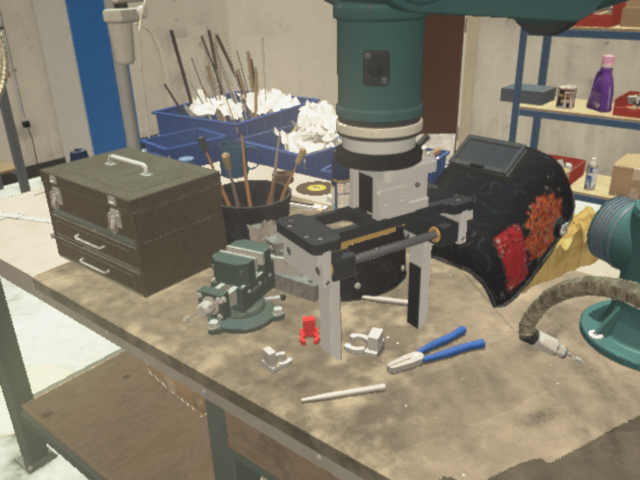

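The top view shows the setter at about (388,241), with the shaft at (353,241) at its left end, the handle at about (430,233) on the right and the nut at (390,240).

There are three clip-like things: a small white one at (200,285), a red one at (236,284) and a bigger white one at (247,320). (200,285) fits the description, as it is the smaller steel one. I'll confirm it in a crop.

Run:
```python
from h import *
import pickle
o=pickle.load(open("c0.pkl","rb")); c=o["top"]; im=c["img"]
a=cv2.resize(im[265:345,180:280],None,fx=6,fy=6,interpolation=cv2.INTER_CUBIC)
b=cv2.resize(im[205:275,330:450],None,fx=6,fy=6,interpolation=cv2.INTER_CUBIC)
out=np.zeros((600,800,3),np.uint8); 
a=cv2.resize(a,(375,300));b=cv2.resize(b,(800,467)); 
cv2.imwrite("pics/crop1.png",np.vstack([np.hstack([cv2.resize(a,(400,320)),cv2.resize(im[150:214,370:450],(400,320),interpolation=cv2.INTER_CUBIC)]),cv2.resize(b,(480,280))[:, :480] if 0 else cv2.copyMakeBorder(cv2.resize(b,(480,280)),0,0,0,320,cv2.BORDER_CONSTANT)]))
g=(im.min(2)>140).astype(np.uint8); hsv=cv2.cvtColor(im,cv2.COLOR_BGR2HSV)
for name,(x0,x1,y0,y1) in dict(small=(185,215,270,300),big=(232,265,303,338)).items():
    m=np.zeros_like(g);m[y0:y1,x0:x1]=g[y0:y1,x0:x1]
    cs=max(cv2.findContours(m,0,1)[0],key=cv2.contourArea)
    P=onplane(c,cs[:,0],0.008); rc=cv2.minAreaRect((P[:,:2]*1000).astype(np.float32)); print(name,rc)
X=cloud(c)
for u,v in [(353,241),(430,233),(390,240),(345,228),(436,220),(347,260),(437,255),(388,225),(389,175),(430,150),(200,285),(247,320)]:print((u,v),X[v,u].round(3))
```

```text
small ((434.13299560546875, 426.5606994628906), (13.191330909729004, 26.036935806274414), 52.727317810058594)
big ((329.505615234375, 293.4662170410156), (17.087656021118164, 31.26291275024414), 16.573026657104492)
(353, 241) [0.53  0.048 0.063]
(430, 233) [ 0.551 -0.132  0.068]
(390, 240) [ 0.543 -0.047  0.016]
(345, 228) [0.57  0.064 0.02 ]
(436, 220) [ 0.598 -0.165  0.002]
(347, 260) [0.491 0.059 0.022]
(437, 255) [ 0.51  -0.166 -0.001]
(388, 225) [ 0.581 -0.043  0.011]
(389, 175) [ 0.704 -0.044  0.03 ]
(430, 150) [ 0.722 -0.115  0.151]
(200, 285) [0.427 0.412 0.004]
(247, 320) [0.346 0.296 0.003]
```

View pics/crop1.png

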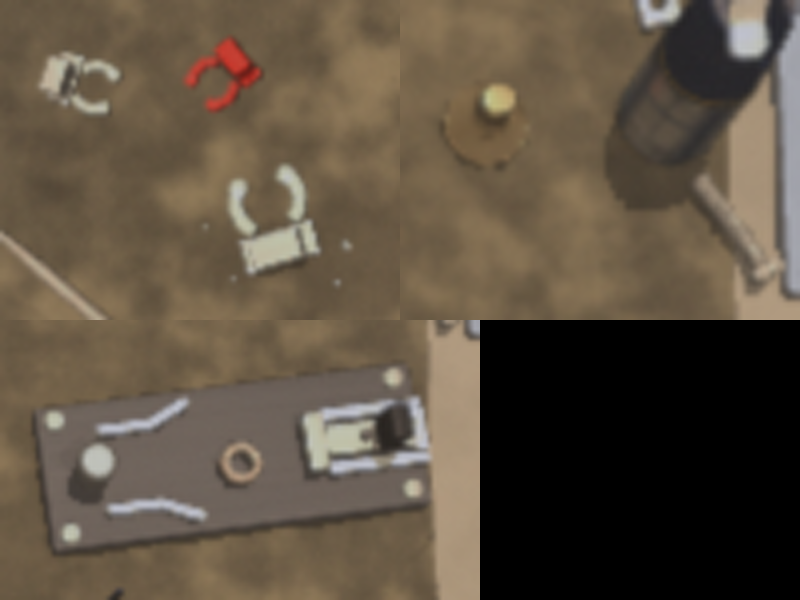

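The crop confirms the three clips: small steel at the upper left, the red look-alike, and the bigger one below right. The nut sits on the bed mid-setter, the shaft is on the left and the slide with its black handle is on the right.

Run:
```python
from h import *
import pickle
o=pickle.load(open("c0.pkl","rb")); c=o["top"]
s=sensors.get_state();q=s["eef_rot"];print(R.from_quat([q[1],q[2],q[3],q[0]]).as_matrix().round(3).tolist(),s["grip_width"],s["t"])
print("corners",onplane(c,[(339,227.5),(431,216.5),(437.5,250),(344,262.5)],.016).round(3).tolist())
print("shaft",onplane(c,(354.2,238.7),.061),"handle",onplane(c,(429,231),.066),"nut",onplane(c,(390,240.7),.029))
X=cloud(c)
m=(X[...,0]<.9)&(X[...,0]>.05)&(X[...,1]<.45)&(X[...,1]>-.3)&(c["depth"]>0)
for z in(.1,.15,.2):
  for name,(a,b,d,e) in dict(helmet=(.1,.5,-.3,.2),pot=(.6,.9,-.02,.28),blocks=(.45,.65,.07,.24),vise=(.45,.65,.24,.45),spray=(.6,.8,-.25,-.05)).items():
    k=m&(X[...,2]>z)&(X[...,0]>a)&(X[...,0]<b)&(X[...,1]>d)&(X[...,1]<e)
    if k.sum()>3:print(z,name,X[k].min(0).round(2),X[k].max(0).round(2))
```

```text
[[-0.95, 0.313, -0.001], [0.313, 0.95, -0.002], [0.0, -0.002, -1.0]] 0.09440682632466421 0.15
corners [[0.572, 0.078, 0.016], [0.603, -0.149, 0.016], [0.52, -0.163, 0.016], [0.486, 0.066, 0.016]]
shaft [[0.53599548 0.04533101 0.061     ]] handle [[ 0.55619134 -0.1299485   0.066     ]] nut [[ 0.53852488 -0.04429079  0.029     ]]
0.1 helmet [ 0.1  -0.25  0.1 ] [0.48 0.2  0.28]
0.1 pot [0.6  0.03 0.1 ] [0.9  0.28 0.25]
0.1 blocks [0.45 0.14 0.1 ] [0.65 0.22 0.15]
0.1 vise [0.53 0.26 0.1 ] [0.61 0.38 0.12]
0.1 spray [ 0.6  -0.25  0.1 ] [ 0.75 -0.11  0.17]
0.15 helmet [ 0.1  -0.21  0.15] [0.45 0.17 0.28]
0.15 pot [0.65 0.03 0.15] [0.9  0.28 0.25]
0.15 spray [ 0.7  -0.16  0.15] [ 0.74 -0.12  0.17]
0.2 helmet [ 0.1  -0.19  0.2 ] [0.4  0.04 0.28]
0.2 pot [0.66 0.03 0.2 ] [0.9  0.28 0.25]
```

```bash
python3 -m handwheel '[[[0,0,-0.161],[46,-37,8],0.7],[[0,0,-0.161],[46,-37,8],0.7],[[0,0,-0.161],[46,-37,8],0.7],[[0,0,-0.161],[46,-37,8],0.7],[[0,0,-0.161],[46,-37,8],0.7],[[0,0,-0.161],[46,-37,8],0.7],[[0,0,-0.161],[15,-57,0],0.7],[[0,0,0],[15,-57,0],0.7],[[0,0,0],[15,-57,0],0.7],[[0,0,0],[15,-57,0],0.7],[[0,0,0],[15,-57,0],0.7],[[0,0,0],[15,-57,0],0.7]]'; python3 -m handwheel '[[[0,0,0],[0,0,0],0.7],[[0,0,0],[0,0,0],0.7]]'
python3 - <<'E'
from h import *
import pickle
c=cap("wrist");pickle.dump(c,open("w1.pkl","wb"));cv2.imwrite("pics/w1.png",c["img"]);s=sensors.get_state();print(s["tool_pos"],s["q"],s["contact_force"])
E
```

```text
t: 1.65
tool_pos: [0.5385, -0.0436, 0.2532]
eef_rot: [-0.0, 0.662, 0.75, 0.0]
contact_force: [0.3, 0.3, 0.2]
grip_width: 0.0659
grasp_force: 0.0
t: 1.9
tool_pos: [0.5382, -0.0415, 0.2531]
eef_rot: [-0.001, 0.662, 0.75, 0.0]
contact_force: [-0.3, -0.5, 0.3]
grip_width: 0.0658
grasp_force: 0.0
[ 0.53816638 -0.04082401  0.25335016] [-1.81135845e-01  6.02713522e-02  1.30542902e+00  5.62034132e-04
  1.77635685e+00 -3.06867676e-01] [ 0.04492364  0.24434521 -0.29766516]
```

View pics/w1.png

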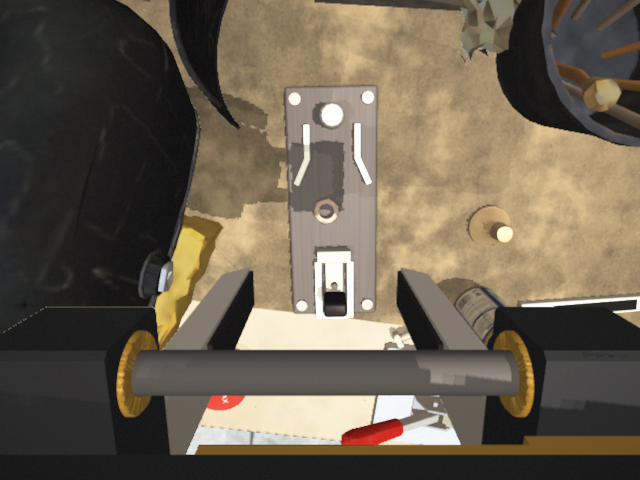

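The wrist view shows the setter from (286,87) to (377,313), the shaft top at (332,115), the nut at (327,210) and the handle at (335,302). The sprue is at (490,227).

Run:
```python
from h import *
import pickle
c=pickle.load(open("w1.pkl","rb")); im=c["img"]
hsv=cv2.cvtColor(im,cv2.COLOR_BGR2HSV)
print(im[210,312:342].tolist()[::3], im[210,305],im[170,320])
lab=cv2.cvtColor(im,cv2.COLOR_BGR2LAB).astype(int)
m=np.zeros((480,640),np.uint8); m[190:232,305:350]=(((lab[...,1]-128>4)&(lab[...,2]-128>6))[190:232,305:350])
cs=max(cv2.findContours(m,0,1)[0],key=cv2.contourArea)
P=onplane(c,cv2.convexHull(cs)[:,0],.029)[:,:2]*1000
print("nut",cs.shape,cv2.minAreaRect(P.astype(np.float32)))
for a in range(-30,90,10):
    d=np.array([np.cos(np.radians(a)),np.sin(np.radians(a))]);print(a,round(np.ptp(P@d),1),end='; ')
print()
print("holes/corners",(onplane(c,[(286,87),(377,85),(376,313),(292,313),(294.5,98.5),(368,97.5),(367.5,304.5),(301.5,305.5)],.016)*1000).round(0)[:,:2].tolist())
print("shaft",onplane(c,(332,114.5),.061),"handle",onplane(c,(335,306),.066), onplane(c,(335,294),.066))
b=cv2.resize(im[190:320,285:380],None,fx=5,fy=5,interpolation=cv2.INTER_CUBIC)[:600];cv2.imwrite("pics/w1c.png",cv2.resize(im[185:235,300:355],(660,600),interpolation=cv2.INTER_CUBIC))
```

```text
[[90, 96, 104], [129, 152, 176], [126, 143, 162], [136, 144, 158], [147, 157, 172], [137, 146, 160], [103, 109, 117], [97, 106, 118], [132, 155, 177], [79, 83, 90]] [102 108 118] [ 90  96 103]
nut (87, 1, 2) ((533.838134765625, -41.840476989746094), (25.132591247558594, 15.344029426574707), 40.44209671020508)
-30 18.0; -20 19.0; -10 19.5; 0 21.3; 10 23.3; 20 24.7; 30 25.3; 40 25.2; 50 24.8; 60 24.7; 70 24.6; 80 24.3; 
holes/corners [[485.0, 68.0], [571.0, 81.0], [606.0, -151.0], [516.0, -162.0], [494.0, 59.0], [564.0, 68.0], [595.0, -142.0], [525.0, -152.0]]
shaft [[0.53177339 0.04563352 0.061     ]] handle [[ 0.55702224 -0.1277155   0.066     ]] [[ 0.55544809 -0.11571651  0.066     ]]
```

View pics/w1c.png

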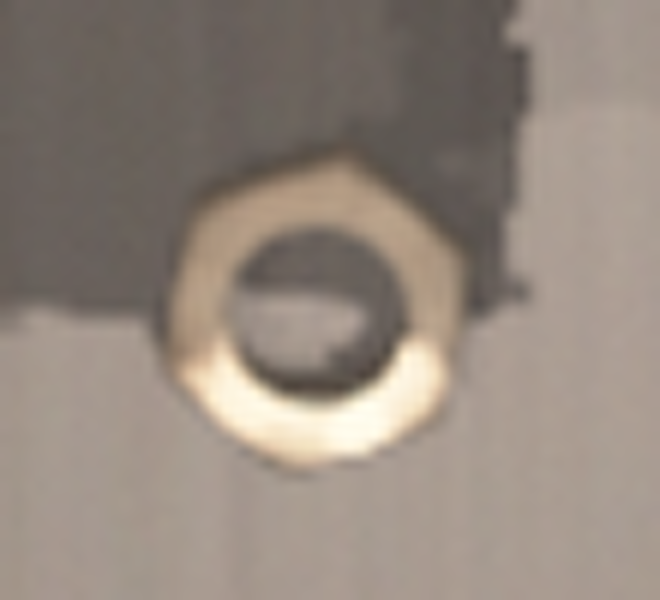

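```bash
cat >> h.py <<'E'
def tri(c1,uv1,c2,uv2):
    P=[]
    for c in(c1,c2): P.append(np.array(c["mtx"])@np.linalg.inv(c["c2w"])[:3])
    X=cv2.triangulatePoints(P[0],P[1],np.array(uv1,float).reshape(2,1),np.array(uv2,float).reshape(2,1))[:,0];return (X[:3]/X[3]).round(4)
E
python3 - <<'E'
from h import *
import pickle
t=pickle.load(open("c0.pkl","rb"))["top"];w=pickle.load(open("w1.pkl","rb"))
print("nut",tri(t,(390,240.7),w,(326.5,210.7)),onplane(w,(326.5,210.7),.029))
print("shaft",tri(t,(354.2,238.7),w,(332,114.5)))
X=cloud(w);print("depth nut rim",X[198:206,318:335,2].max(),"bed",np.median(X[170:185,310:330,2]),sensors.get_state()["tool_pos"])
E
```

```text
nut [ 0.5383 -0.0439  0.0301] [[ 0.53836933 -0.04386219  0.029     ]]
shaft [0.5326 0.0458 0.0749]
depth nut rim 0.03184580170493945 bed 0.01638471793391663 [ 0.53816638 -0.04082401  0.25335016]
```

```bash
python3 -m handwheel '[[[0,0,-0.1],[0,-3,-45],0.5],[[0,0,-0.05],[0,0,-45],0.5],[[0,0,0],[0,0,-45],0.5],[[0,0,0],[0,0,-45],0.5],[[0,0,0],[0,0,-34],0.5],[[0,0,0],[0,0,-19],0.5],[[0,0,0],[0,0,0],0.5],[[0,0,0],[0,0,0],0],[[0,0,0],[0,0,0],0],[[0,0,0],[0,0,0],0],[[0,0,0],[0,0,0],0]]' 20
```

```text
t: 3.32
tool_pos: [0.5391, -0.0446, 0.0217]
eef_rot: [0.001, 0.716, 0.698, 0.001]
contact_force: [-0.1, 0.1, 4.1]
grip_width: 0.0235
grasp_force: 20.0
```

```bash
python3 -m handwheel '[[[0,0,0],[0,0,25],0],[[0,0,0],[0,0,25],0],[[0,0,0],[31,8,0],0],[[0,0,0],[30,7,0],0],[[0,0,0],[30,7,0],0],[[0,0,0],[0,0,0],0],[[0,0,0],[0,0,-30],0],[[0,0,0],[0,0,-25],0],[[0,0,0],[0,0,-8],0],[[0,0,0],[0,0,-2],0],[[0,0,0],[0,0,0],0],[[0,0,0],[0,0,0],0]]'
```

```text
t: 4.82
tool_pos: [0.6299, -0.0228, 0.0064]
eef_rot: [0.001, 0.716, 0.698, 0.0]
contact_force: [0.7, 0.3, -0.6]
grip_width: 0.023
grasp_force: 20.0
```

```bash
python3 -m handwheel '[[[0,0,0],[0,0,0],0.42],[[0,0,0],[0,0,0],0.42],[[0,0,0],[0,0,25],0.45],[[0,0,0],[0,0,50],0.45],[[0,0,0],[0,0,50],0.45],[[0,0,0],[-20,0,50],0.6],[[0,0,0],[-45,10,35],0.6],[[0,0,0.18],[-25,30,10],0.6],[[0,0,0.18],[-13,50,0],0.6],[[0,0,0.18],[-13,50,0],0.6],[[0,0,0.18],[-13,50,0],0.6],[[0,0,0.18],[-13,50,0],0.6]]'
python3 -m handwheel '[[[0,0,0.18],[-15,50,0],0.6],[[0,0,0.18],[-15,50,0],0.6],[[0,0,0.18],[-15,50,0],0.6],[[0,0,0.18],[-10,50,0],0.6],[[0,0,0.18],[-10,44,0],0.6],[[0,0,0.18],[0,0,0],0.6],[[0,0,0.18],[0,0,0],0.6],[[0,0,0.18],[0,0,0],0.6],[[0,0,0.18],[0,0,0],0.6],[[0,0,0.18],[0,0,0],0.6],[[0,0,0.18],[0,0,0],0.6],[[0,0,0],[0,0,0],0.6]]'
python3 - <<'E'
from h import *
import pickle
c=cap("wrist");pickle.dump(c,open("w2.pkl","wb"));cv2.imwrite("pics/w2.png",c["img"]);s=sensors.get_state();print(s["tool_pos"],s["q"][5],s["contact_force"])
E
```

```text
t: 6.32
tool_pos: [0.4868, 0.2188, 0.2258]
eef_rot: [0.0, 0.338, 0.941, 0.0]
contact_force: [0.5, 0.8, -0.2]
grip_width: 0.0564
grasp_force: 0.0
t: 7.82
tool_pos: [0.4224, 0.4613, 0.2255]
eef_rot: [-0.0, -0.598, 0.801, 0.0]
contact_force: [0.6, -0.1, 0.1]
grip_width: 0.0565
grasp_force: 0.0
[0.42237253 0.46132328 0.22549933] -2.1132242921824824 [-0.09350431 -0.80806721 -0.65844038]
```

View pics/w2.png

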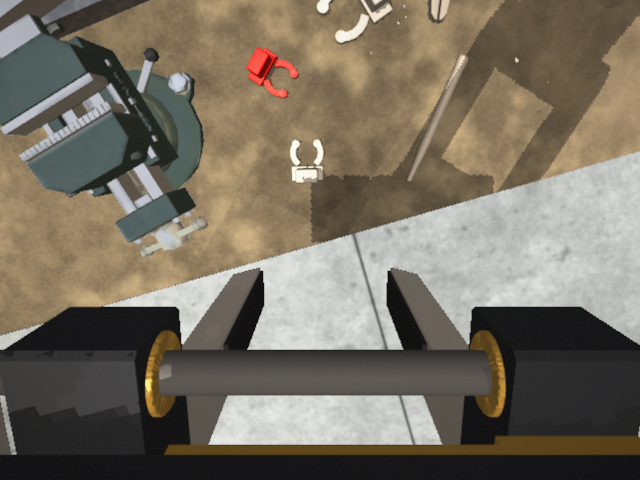

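The wrist view shows the small clip at (307,165), mouth up and lug at about (307,174). The red clip is at (272,72), and the vise at (110,130) is clear to the left.

Run:
```python
from h import *
import pickle
c=pickle.load(open("w2.pkl","rb")); im=c["img"];t=pickle.load(open("c0.pkl","rb"))["top"]
X=cloud(c); sub=np.s_[130:192,280:335]
Z=X[sub][...,2]; P=X[sub].reshape(-1,3)
k=P[:,2]>.022; L=P[k]*1000; print("lug pts",k.sum(),"z",np.percentile(L[:,2],[5,50,95]).round(1),cv2.minAreaRect(L[L[:,2]>27][:,:2].astype(np.float32)))
m=np.zeros((480,640),np.uint8); m[sub]=(Z>.004); v,u=np.where(m); print("px",u.min(),u.max(),v.min(),v.max())
tv,tu=np.where(X[...,2][sub]>.027); print("lugtop px",tu.mean()+280,tv.mean()+130,np.ptp(tu),np.ptp(tv))
g=((im.min(2)>150)[sub]).astype(np.uint8)
b=(P[:,2]<.022)&(P[:,2]>.004); print("clip low", cv2.minAreaRect((P[b|k][:,:2]*1000).astype(np.float32)))
cv2.imwrite("pics/w2c.png",cv2.resize(im[sub],None,fx=10,fy=9,interpolation=cv2.INTER_CUBIC))
```

```text
lug pts 315 z [28.7 31.3 33.1] ((421.39697265625, 410.53662109375), (41.19046401977539, 20.675853729248047), 61.455894470214844)
px 290 333 135 182
lugtop px 305.8496732026144 175.05882352941177 39 47
clip low ((423.3531188964844, 410.146484375), (37.4825439453125, 32.67965316772461), 73.3285140991211)
```

View pics/w2c.png

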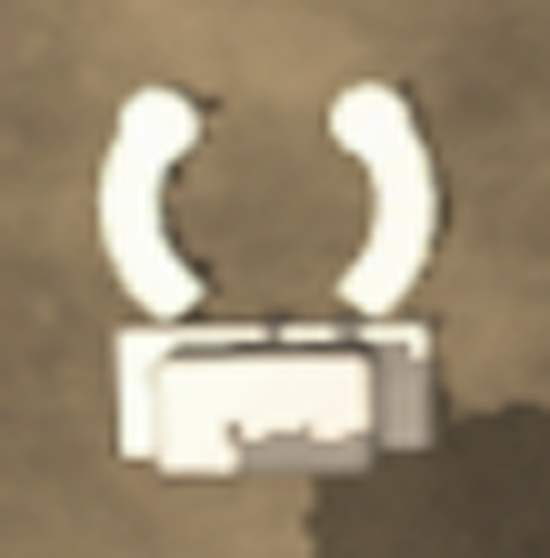

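The crop shows the lug top at about u 296–317, v 168–183. The jaw tips are level, so the clip is square to the tool.

Run:
```python
from h import *
import pickle
c=pickle.load(open("w2.pkl","rb"));t=pickle.load(open("c0.pkl","rb"))["top"]
s=sensors.get_state();q=s["eef_rot"];M=R.from_quat([q[1],q[2],q[3],q[0]]).as_matrix()
p=onplane(c,(306.5,175.5),.031)[0];print("lug",p,"tri",tri(t,(194.4,284),c,(306.5,175.5)))
a=onplane(c,[(295.8,120.5/9+130),(317,120.5/9+130)],.008);d=a[1]-a[0];print("tips",a.round(4).tolist(),"tip line deg",np.degrees(np.arctan2(d[1],d[0])),"tool y deg",np.degrees(np.arctan2(M[1,1],M[0,1])))
print("tool",s["tool_pos"],"delta mm",((p-s["tool_pos"])*1000).round(1))
m=a.mean(0);e=m-p;print("clip yaw",np.degrees(np.arctan2(e[1],e[0])),np.hypot(*e[:2]))
```

```text
lug [0.4268066  0.42210931 0.031     ] tri [0.4283 0.4231 0.0152]
tips [[0.4291, 0.3921, 0.008], [0.41, 0.3978, 0.008]] tip line deg 163.48427509538743 tool y deg 163.40854263736105
tool [0.42237253 0.46132328 0.22549933] delta mm [   4.4  -39.2 -194.5]
clip yaw -104.90119775694153 0.0280790325126468
```

```bash
python3 -m handwheel '[[[0,0,0],[2,-20,-40],0.5],[[0,0,0],[2,-19,-40],0.5],[[0,0,0],[0,0,-45],0.5],[[0,0,0],[0,0,-40],0.5],[[0,0,0],[0,0,-18],0.5],[[0,0,0],[0,0,0],0.5],[[0,0,0],[0,0,0],0.5]]'
python3 - <<'E'
from h import *
s=sensors.get_state();print(((np.array([.4268,.4221,.0125])-s["tool_pos"])*1000).round(1))
E
```

```text
t: 8.75
tool_pos: [0.4276, 0.4234, 0.0447]
eef_rot: [0.002, -0.599, 0.801, 0.0]
contact_force: [0.0, 0.7, 0.5]
grip_width: 0.0469
grasp_force: 0.0
[ -0.8  -1.3 -32.2]
```

```bash
python3 -m handwheel '[[[0,0,0],[-1,-1,-20],0.5],[[0,0,0],[0,0,-12],0.5],[[0,0,0],[0,0,0],0.5],[[0,0,0],[0,0,0],0],[[0,0,0],[0,0,0],0],[[0,0,0],[0,0,0],0],[[0,0,0],[0,0,0],0],[[0,0,0],[0,0,20],0],[[0,0,0],[0,0,20],0],[[0,0,0],[0,0,0],0]]' 25
python3 - <<'E'
from h import *
c=cap("wrist");s=sensors.get_state();cv2.imwrite("pics/w3.png",cv2.resize(c["img"][180:480,160:480],(640,600)));print(s["tool_pos"],s["grip_width"],c["c2w"].round(3).tolist())
import pickle;pickle.dump(c,open("w3.pkl","wb"))
E
```

```text
t: 10.0
tool_pos: [0.4263, 0.4222, 0.0522]
eef_rot: [0.002, -0.599, 0.801, 0.0]
contact_force: [-0.2, -0.9, -1.6]
grip_width: 0.0199
grasp_force: 25.0
[0.42556243 0.4215625  0.05085153] 0.019784492006753165 [[-0.959, 0.274, 0.066, 0.406], [0.282, 0.933, 0.221, 0.358], [-0.001, 0.231, -0.973, 0.232], [0.0, 0.0, 0.0, 1.0]]
```

View pics/w3.png

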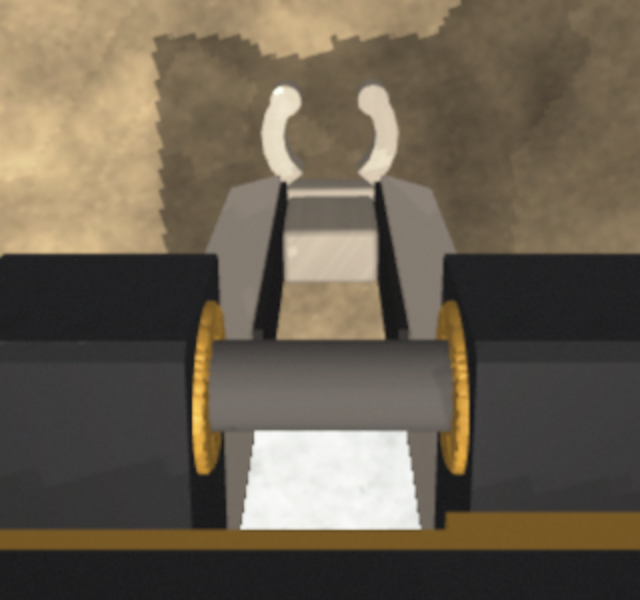

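The clip is held square, lug between the pads, jaw tips at about (302,229) and (346,229) of the full image.

Run:
```python
from h import *
import pickle
c=pickle.load(open("w3.pkl","rb"));s=sensors.get_state();q=s["eef_rot"];M=R.from_quat([q[1],q[2],q[3],q[0]]).as_matrix()
z=s["tool_pos"][2]-.0115+.008
a=onplane(c,[(302.5,229),(346.5,229)],z);b=(a-s["tool_pos"])@M*1000;print("tips tool",b.round(1).tolist())
print("lug top edges tool",((onplane(c,[(160+331/2,180+232/2),(160+331/2,180+281/2)],z+.023)-s["tool_pos"])@M*1000).round(1).tolist())
e=np.array([np.cos(np.radians(98)),np.sin(np.radians(98))]);o=np.array([.5442,-.0393])
g=o-.025*e;print("lug goal",g,"yaw now",np.degrees(np.arctan2(M[1,0],M[0,0])), "tool x tilt",M[2])
```

```text
tips tool [[26.7, -9.8, 3.5], [26.7, 10.4, 3.5]]
lug top edges tool [[3.2, 0.8, -19.5], [-7.9, 0.8, -19.5]]
lug goal [ 0.54767933 -0.0640567 ] yaw now -106.41627246777574 tool x tilt [-1.00643535e-03 -3.94702841e-04 -9.99999416e-01]
```

```bash
python3 -m handwheel '[[[0,0,0],[0,0,55],0],[[0,0,-0.17],[0,0,55],0],[[0,0,-0.17],[0,0,55],0],[[0,0,-0.17],[13,-53,0],0],[[0,0,-0.17],[13,-53,0],0],[[0,0,-0.17],[13,-53,0],0],[[0,0,-0.17],[13,-53,0],0],[[0,0,-0.17],[13,-53,0],0],[[0,0,-0.17],[14,-54,0],0],[[0,0,-0.17],[14,-54,0],0],[[0,0,-0.17],[14,-54,0],0],[[0,0,-0.17],[14,-54,0],0]]'
python3 -m handwheel '[[[0,0,-0.17],[0,0,-20],0],[[0,0,-0.17],[0,0,-20],0],[[0,0,-0.17],[0,0,-20],0],[[0,0,-0.17],[0,0,-20],0],[[0,0,-0.17],[0,0,-20],0],[[0,0,0],[0,0,-20],0],[[0,0,0],[0,0,0],0],[[0,0,0],[0,0,0],0]]'
cat > m.py <<'E'
from h import *
s=sensors.get_state();q=s["eef_rot"];M=R.from_quat([q[1],q[2],q[3],q[0]]).as_matrix()
print("err mm",((np.array([.5472,-.0606,.0285])-s["tool_pos"])*1000).round(1),"yaw",np.degrees(np.arctan2(M[1,0],M[0,0])),M[2].round(4),s["grip_width"])
E
python3 m.py
```

```text
t: 11.55
tool_pos: [0.5461, -0.0613, 0.2138]
eef_rot: [-0.001, 0.291, 0.957, 0.0]
contact_force: [0.5, -0.9, -0.7]
grip_width: 0.0198
grasp_force: 25.0
t: 12.55
tool_pos: [0.5464, -0.0597, 0.0955]
eef_rot: [-0.0, 0.658, 0.753, -0.0]
contact_force: [0.3, 0.1, -0.2]
grip_width: 0.0196
grasp_force: 25.0
err mm [  0.8  -0.9 -67. ] yaw 97.73844327916444 [ 1.e-04 -2.e-04 -1.e+00] 0.01963973664879986
```

```bash
python3 -m handwheel '[[[0,0,0.005],[1,-1,-25],0],[[0,0,0],[0,0,-25],0],[[0,0,0],[0,0,-10],0],[[0,0,0],[0,0,-4],0],[[0,0,0],[0,0,-3],0],[[0,0,0],[0,0,-1],0],[[0,0,0],[0,0,0],0]]'; python3 m.py
```

```text
t: 13.42
tool_pos: [0.5478, -0.0608, 0.0281]
eef_rot: [0.0, 0.656, 0.755, 0.0]
contact_force: [-0.2, 0.7, -0.8]
grip_width: 0.0198
grasp_force: 25.0
err mm [-0.6  0.2  0.4] yaw 98.02300344124183 [-3.e-04  1.e-03 -1.e+00] 0.019800507292004495
```

```bash
python3 -m handwheel '[[[0,0,0],[0,0,-1],0],[[0,0,0],[0,0,0],0],[[0,0,0],[0,0,0],0.35],[[0,0,0],[0,0,0],0.35],[[0,0,0],[0,0,5],0.4],[[0,0,0],[0,0,40],0.4],[[0,0,0],[0,0,55],0.4],[[0,0,0],[0,0,55],0.3],[[0,0,0],[0,0,40],0],[[0,0,0],[0,0,0],0],[[0,0,0],[0,0,0],0]]'
python3 - <<'E'
from h import *
import pickle
c=cap("wrist");pickle.dump(c,open("w4.pkl","wb"));cv2.imwrite("pics/w4.png",cv2.resize(c["img"][40:340,200:500],(600,600)))
E
```

```text
t: 14.8
tool_pos: [0.5469, -0.0606, 0.2204]
eef_rot: [-0.001, 0.656, 0.755, -0.0]
contact_force: [-0.7, 0.0, -1.6]
grip_width: 0.0022
grasp_force: 0.0
```

View pics/w4.png

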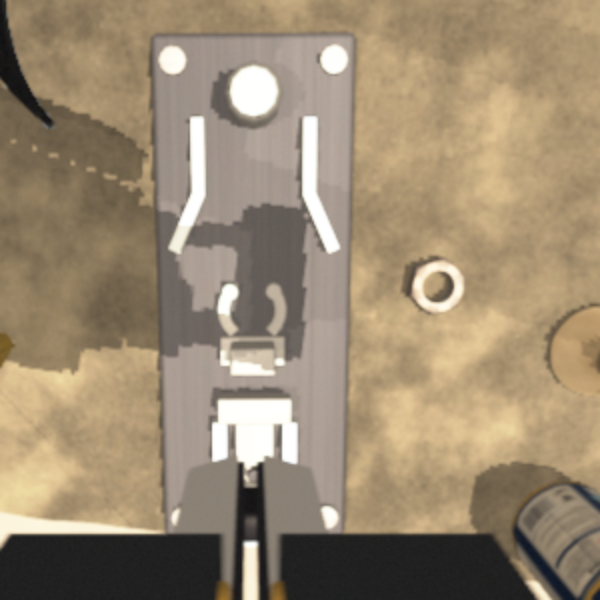

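The clip lies flat and centred on the bed, mouth towards the shaft. The nut is on the bench at (437,287) of the crop. Next is the handle, starting with a check for clearance.

```bash
python3 - <<'E'
from h import *
import pickle
t=pickle.load(open("c0.pkl","rb"))["top"];X=cloud(t).reshape(-1,3);w=cloud(pickle.load(open("w1.pkl","rb")))
for n,Y in(("top",X),("wrist",w[:300,:].reshape(-1,3))):
  for lab,(a,b) in dict(helm=(.44,.50),can=(.62,.80)).items():
    k=(Y[:,0]>a)&(Y[:,0]<b)&(Y[:,1]>-.22)&(Y[:,1]<-.01)&(Y[:,2]>.05)
    if k.any():print(n,lab,Y[k].min(0).round(3),Y[k].max(0).round(3))
k=(X[:,2]>.055)&(X[:,2]<.08)&(abs(X[:,0]-.557)<.025)&(abs(X[:,1]+.133)<.03);print("handle",X[k].mean(0),X[k].min(0),X[k].max(0))
E
python3 -m handwheel '[[[0,0,0],[8,-51,0],0],[[0,0,0],[7,-51,0],0],[[0,0,0],[0,0,-40],0],[[0,0,0],[0,0,-40],0],[[0,0,0],[0,0,0],0],[[0,0,0],[0,0,0],0]]'
```

```text
top can [ 0.693 -0.158  0.05 ] [ 0.738 -0.043  0.167]
wrist helm [ 0.491 -0.04   0.255] [ 0.5   -0.037  0.293]
handle [ 0.55867392 -0.13131739  0.06482343] [ 0.54851066 -0.13969092  0.05514068] [ 0.57103845 -0.12526697  0.07256105]
t: 15.6
tool_pos: [0.5625, -0.1626, 0.1418]
eef_rot: [-0.0, 0.656, 0.755, 0.0]
contact_force: [0.0, 0.1, 1.0]
grip_width: 0.0004
grasp_force: 0.0
```

Clear (the "helm" hits there are the gripper itself). Now I'll descend behind the handle and begin the push.

```bash
python3 -m handwheel '[[[0,0,0],[-1,0,-45],0],[[0,0,0],[0,0,-45],0],[[0,0,0],[0,0,-14],0],[[0,0,0],[0,0,0],0],[[0,0,0],[-1,10,0],0],[[0,0,0],[-1,10,0],0],[[0,0,0],[-1,10,0],0],[[0,0,0],[0,0,0],0]]'
```

```text
t: 16.6
tool_pos: [0.5594, -0.1322, 0.0389]
eef_rot: [0.001, 0.656, 0.755, 0.001]
contact_force: [1.0, -2.3, 1.6]
grip_width: 0.0006
grasp_force: 1.3
```

```bash
python3 -m handwheel '[[[0,0,0],[-2,14,0],0],[[0,0,0],[-2,14,0],0],[[0,0,0],[-2,14,0],0],[[0,0,0],[-2,14,0],0],[[0,0,0],[-2,12,0],0],[[0,0,0],[0,0,0],0]]'
python3 - <<'E'
from h import *
import pickle
c=cap("top");pickle.dump(c,open("t5.pkl","wb"));cv2.imwrite("pics/t5.png",c["img"]);print(sensors.get_state()["contact_force"])
E
```

```text
t: 17.35
tool_pos: [0.5496, -0.0656, 0.0387]
eef_rot: [0.002, 0.656, 0.755, 0.0]
contact_force: [0.4, -5.3, 2.7]
grip_width: 0.0002
grasp_force: 2.8
[ 1.4821332  -5.41045746  3.36452878]
```

```bash
python3 -m handwheel '[[[0,0,0],[-1,8,0],0],[[0,0,0],[-1,5,0],0],[[0,0,0],[0,3,0],0],[[0,0,0],[0,0,0],0]]';python3 -m handwheel '[[[0,0,0],[0,3,0],0],[[0,0,0],[-1,3,0],0],[[0,0,0],[0,0,0],0]]'
```

```text
t: 17.9
tool_pos: [0.548, -0.0543, 0.0388]
eef_rot: [0.005, 0.656, 0.754, -0.003]
contact_force: [2.0, -14.4, 3.2]
grip_width: 0.0005
grasp_force: 7.4
t: 18.27
tool_pos: [0.5466, -0.0451, 0.0387]
eef_rot: [0.003, 0.656, 0.755, -0.001]
contact_force: [1.3, -7.4, 3.8]
grip_width: 0.0007
grasp_force: 3.8
```

Force peaked at 14 N and dropped to 7 N, which looks like the snap. I'll keep going to the end stop.

```bash
python3 -m handwheel '[[[0,0,0],[0,3,0],0],[[0,0,0],[0,2,0],0],[[0,0,0],[0,0,0],0],[[0,0,0],[0,0,0],0]]';python3 -m handwheel '[[[0,0,0],[0,2,0],0],[[0,0,0],[0,1,0],0],[[0,0,0],[0,0,0],0]]'
```

```text
t: 18.77
tool_pos: [0.5465, -0.0442, 0.0388]
eef_rot: [0.005, 0.656, 0.754, -0.004]
contact_force: [0.2, -16.8, 3.7]
grip_width: 0.0005
grasp_force: 8.4
t: 19.15
tool_pos: [0.5465, -0.0442, 0.0389]
eef_rot: [0.007, 0.657, 0.754, -0.006]
contact_force: [-0.7, -23.9, 3.1]
grip_width: 0.0008
grasp_force: 11.6
```

The tool holds at y = -0.0442 while the force rises, so that is the end stop. I'll ease off and lift clear.

```bash
python3 -m handwheel '[[[0,0,0],[0,-6,0],0],[[0,0,0],[0,-6,60],0],[[0,0,0],[0,0,60],0],[[0,0,0],[0,0,60],0],[[0,0,0],[0,0,0],0],[[0,0,0],[0,0,0],0],[[0,0,0],[0,0,0],0]]'
python3 - <<'E'
from h import *
import pickle
c=cap("wrist");pickle.dump(c,open("w6.pkl","wb"));cv2.imwrite("pics/w6.png",c["img"])
a=cap("top");cv2.imwrite("pics/f.png",np.hstack([cv2.resize(c["img"][30:330,200:500],(500,500)),cv2.resize(a["img"][200:275,330:375],(300,500),interpolation=cv2.INTER_CUBIC)]))
E
```

```text
t: 20.02
tool_pos: [0.5441, -0.0461, 0.2145]
eef_rot: [-0.003, 0.656, 0.755, -0.001]
contact_force: [0.3, -0.2, 0.2]
grip_width: 0.0003
grasp_force: 0.0
```

View pics/f.png

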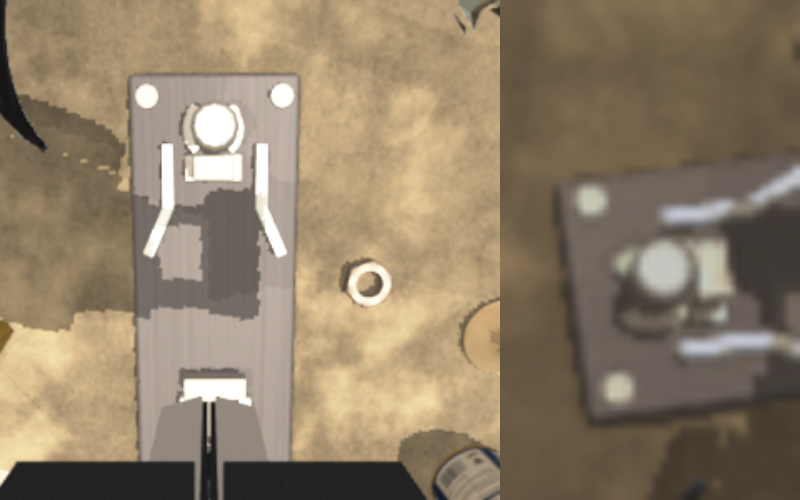

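The clip sits round the shaft with its jaws either side of (213,127), the slide is back at rest, and the nut is on the bench. Handing in.

```bash
python3 -c "
from workcell import r
print(r.job_done())"
```

```text
the job is handed in; nothing more can be done
None
```

The job is handed in at about 20 s: the nut is on the bench beside the setter, the smaller clip snapped onto the shaft and stayed there, the slide sprang back to rest, and the bigger clip, spray can and sprue cone were not touched.

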